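Put the souvenir display right

TASK

The three display pieces on the shop counter stand on the wrong plinths: the carved bear belongs in the middle of the oblong plinth, lengthwise along it (facing either way), the little lantern in the middle of the square plinth with its sides parallel to the plinth's, and the ring stand in the middle of the round plinth; the empty felt pad is there to park a piece on meanwhile. Once the bare ring stand is on the round plinth and let go, set the stone ball from the white dish onto it, so that the ball rests in its ring. Leave all the pieces upright and at rest, and do not disturb the mug.

Things in the scene. Friction and masses are not known exactly. Their poses are not given: they have to be found in the camera images.
- bear_center (a point): Carved dark-wood standing bear, loose, about 105 long, 42 wide, 64 high, 0.14 kg. The point is inside its trunk, near the middle of its length, 30 mm above the soles of its feet. z up, head towards its -x; grip it across y (trunk 42 wide, flat-sided, from 20 to 54 mm above the soles and from 24 mm on the head side to 46 mm on the tail side of the point; the nose is 58 mm from the point, the tail end 46). Starts on the square plinth.
- lantern_center (a point): Small square tea-light lantern, dark metal frame with glass sides and a stepped roof, loose, 50 x 50 x 80 high, 0.22 kg. The point is at its centre, 40 mm above its underside. z up, x and y square to its sides; grip it across either pair of sides (50 wide). Starts on the round plinth.
- stand_center (a point): Turned wooden ring stand, loose: a plain ring of outer diameter 60, hole diameter 34 through it, 30 high, 0.05 kg. The point is at its centre, 15 mm above its underside. z up. Starts on the oblong plinth. With the ball resting in it, the ball's centre is 38.5 mm above this point (53.5 above the stand's underside).
- ball_center (a point): Polished dark stone ball, loose, diameter 58, 0.25 kg. The point is its centre; its axes mean nothing. Starts resting in the hole of the white dish, its centre 33.5 mm above the counter.
- plinth_square_top (a point): Low square plinth of pale wood, fixed, 95 x 95 x 20 high. The point is the centre of its top face, 20 mm above the counter; z up, x and y along its sides. Place of the lantern.
- plinth_round_top (a point): Low round plinth of pale wood, fixed, diameter 100, 20 high. The point is the centre of its top face, 20 mm above the counter; z up. Place of the ring stand with the ball on it.
- plinth_oblong_top (a point): Low oblong plinth of pale wood, fixed, 140 (x) x 75 (y) x 20 high. The point is the centre of its top face, 20 mm above the counter; z up, x along its length. Place of the bear.
- pad_top (a point): Square grey felt pad, fixed on the counter, 120 x 120 x 4 thick, empty: a free spot to park one piece. The point is the centre of its top face, 4 mm above the counter; x and y along its sides.
- dish_top (a point): Low white china dish, fixed, outer diameter 72, 10 high, with a hole of diameter 34 in the middle in which the ball rests at the start. The point is the centre of its top, 10 mm above the counter.
- mug: Blue enamel mug, a bystander, loose, rim diameter 72, 78 high, standing among the plinths; its handle reaches to its +y. Origin at the centre of its underside, z up. Leave it where it is.

How it is judged:
By the outcome, as a careful person would: the job done as asked, in the order asked, and still so for the second after the job is handed in, with the robot touching nothing.
It also fails if it takes over 118 s, if anything falls off the work surface, if the arm or the gripper's body presses on something with over 40 N, if the wrist force passes 120 N, or if a joint passes its speed limit or range.

ROBOT

A 6-joint arm with a two-finger parallel gripper is mounted at the origin on the work surface. World frame = base frame: x ahead of the robot, y to its left, z up, the work surface at z = 0. Lengths are in m, angles in rad, forces in N, time in s.
With the tool pointing down it reaches from about 0.275 to 0.85 m from the base axis. Payload 19 kg.
Tool frame: the origin (TCP) lies at the very end of the fingers, on their centre line; the grasp point (between the pads) lies 19 mm behind it; z points along the fingers, y is the line along which they close (so a half turn about z gives the same grasp; the last joint's range is limited). The gripper opens to 85 mm and grips with 20 to 120 N. Pads are 22 mm wide; open, the fingers measure 114 mm over their backs; the gripper's body (76 mm by 85 mm) begins 54 mm behind the grasp point. The pads swing forward as they close: fully open they stand 13 mm farther back than shut.
Start: joints at [-1.247, 0.15, 1.437, -0, 1.554, -0.134], TCP at [0.254, -0.516, 0.231] pointing down, gripper open.
Joint ranges: [-2.8, 2.8], [-0.68, 2.1], [0.12, 2.68], [-1.39, 4.53], [0.16, 2.79], [-2.81, 2.81]. Speed limits (rad/s): [1.89, 1.89, 2.22, 3.01, 3.01, 3.01].

INTERFACE

Orientations are given as a 3x3 rotation matrix whose columns are the frame's x, y, z axes.
In Python, from plant import telemetry, optics, order gives the robot as it stands.
- The arm moves only by the tool carry_out, never from a script. Its argument "commands" is one flat list of numbers, 6 for each row, row after row: the shift along the world's x, y, z normalised to -1 to 1, where 1 is 0.04 m, then the turn, a rotation vector about the world's x, y, z normalised to -1 to 1, where 1 is 1.5 rad. A call has 1 to 10 rows; each row shifts and turns the commanded pose from where the row before left it; what a row does not reach is not made up. A row lasts 1/12 s, in which the tool goes at most 41.7 mm and 7.16 degrees, less where a joint would pass 70% of its speed; a pose out of reach is approached as far as the arm can. A call with a number of a shift or a turn outside -1 to 1 is refused whole. A call with a gripper value outside its range is refused whole. "hand" is the opening, from 0 (shut) to 1 (fully open), set as the call begins (left out, the last holds). The fingers move at their own pace and stop on an object; "grip_force" is the grip in N (left out, the last holds). Time passes only in rows, so rows that do not move let the fingers close. It gives the time, the measured TCP pose, the force, the opening and the grip force at its end, in the units of the state.
- telemetry.get_state(): the state, without advancing time (a new reading comes with each control period).
- optics.get_image(name): name is "scene" or "top" or "wrist"; returns (picture, depth): 384x512x3 uint8, red, green, blue; 384x512 float32, m along the optical axis (not along the pixel's ray), 0 where there is no reading.
- optics.calibration(name): a dict with "camera_matrix" (3x3 intrinsics, pixels), "position" and "rotation" of the camera in the world. Camera axes: x right, y down, z forward; pixel columns grow to the right and rows downward; lengths in m; the calibration is good to about 2 mm. A picture is of the moment at which its call begins: read the wrist's pose just before it. calibration takes no time and is no camera call; for the wrist camera it gives the pose at the moment of the call.
- order.finish_job(): hands the job in; it is judged then, once.
The state is a dict: "t": time; "joint_pos": joint angles; "dq": joint speeds; "effort": joint torques, N m; "eef_pos": TCP position; "tool_rot": TCP orientation; "ft_force": force on the tool from outside, world axes, zero at the start; "torque": the same for the moment, N m; "width": finger opening in m; "grip_force": force on a finger pad.
Only numpy, scipy, OpenCV 4.12 (cv2) and the standard library are available. Lean on these libraries where they do the work, as an engineer would, in place of code of your own. Each camera call takes 0.05 s, during which the arm holds its last target. There are 200 camera calls.

## Working session

There is one attempt and no reset: what is moved stays moved. The work goes in short steps, Python scripts to look and compute and a tool call to move; the robot and the scene stay as the last step left them, time stands still between calls to the robot, and variables do not carry over. Pictures are saved under pics/ and viewed, at most 21 in all, crops included, and the job is handed in when it is done.

Besides the shell and the picture viewer there is one more tool, called after "Call:" by a JSON object that holds its "api" and its "payload". carry_out: Moves the arm, as the interface text tells. Its arguments: {"type":"object","properties":{"commands":{"type":"array"},"hand":{"type":"number"},"grip_force":{"type":"number"}},"required":["commands"]}

```bash
mkdir -p pics; ls; python3 - <<'E'
from plant import telemetry, optics, order
import cv2,numpy as np
print(telemetry.get_state())
for n in ["scene","top"]:
    p,d=optics.get_image(n); cv2.imwrite(f"pics/{n}0.png",p[:,:,::-1]); np.savez(f"{n}0.npz",p=p,d=d)
    c=optics.calibration(n); print(n,c)
E
```

```text
pics
{'t': 0.0, 'joint_pos': array([-1.24699024e+00,  1.50943735e-01,  1.43800079e+00, -2.27602947e-05,
        1.55379160e+00, -1.33990690e-01]), 'dq': array([-0.00116945, -0.00269459,  0.00074675, -0.00061655,  0.00176017,
       -0.00029249]), 'effort': array([-4.02485048e-04, -7.13046527e+01, -5.70873249e+01, -1.12036087e-04,
        8.86398659e-03,  6.92773642e-05]), 'eef_pos': array([ 0.25403863, -0.51557415,  0.23071459]), 'tool_rot': array([[ 8.97028287e-01,  4.41972967e-01, -3.85398350e-04],
       [ 4.41973116e-01, -8.97027650e-01,  1.07679854e-03],
       [ 1.30202870e-04, -1.13625446e-03, -9.99999346e-01]]), 'ft_force': array([-0.31778031, -0.50546294, -0.092     ]), 'torque': array([ 0.0311535 , -0.02574202,  0.0454724 ]), 'grip_force': 0.0, 'width': 0.08538475840648733}
scene {'camera_matrix': array([[383.45838624,   0.        , 258.53001723],
       [  0.        , 383.45838624, 190.28019494],
       [  0.        ,   0.        ,   1.        ]]), 'position': array([1.04474238, 0.02613203, 0.57289551]), 'rotation': array([[-4.82259907e-02,  7.02058901e-01, -7.10484028e-01],
       [ 9.98836122e-01,  3.33201046e-02, -3.48736699e-02],
       [-8.09968255e-04, -7.11338928e-01, -7.02848685e-01]])}
top {'camera_matrix': array([[401.56970245,   0.        , 256.26253906],
       [  0.        , 401.56970245, 197.34388903],
       [  0.        ,   0.        ,   1.        ]]), 'position': array([ 0.43508692, -0.00170853,  0.79859672]), 'rotation': array([[-0.00618063, -0.99086516,  0.13471462],
       [-0.99967497,  0.00945454,  0.02367637],
       [-0.02473376, -0.1345245 , -0.99060153]])}
```

View pics/scene0.png

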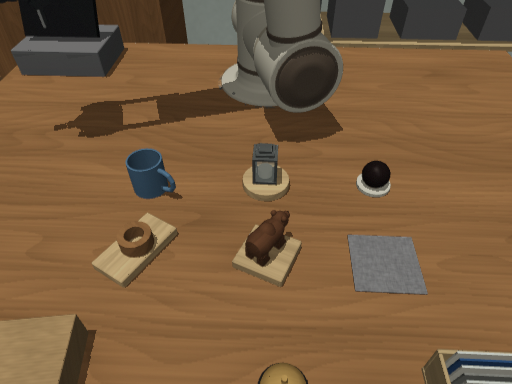

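View pics/top0.png

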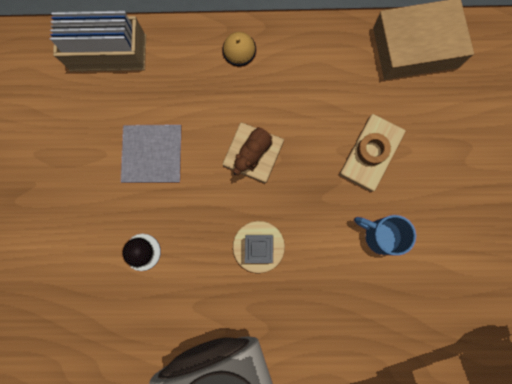

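The pictures show, in the top view, the pad at (152,153), the square plinth with the bear at (254,152), the oblong plinth with the ring at (373,152), the round plinth with the lantern at (259,247), the dish with the ball at (140,252) and the mug at (390,236).

```bash
cat > h.py <<'E'
from plant import telemetry, optics, order
import cv2,numpy as np
def grab(n,tag):
    c=optics.calibration(n); p,d=optics.get_image(n)
    cv2.imwrite(f"pics/{tag}.png",p[:,:,::-1]); np.savez(f"{tag}.npz",p=p,d=d,K=c["camera_matrix"],R=c["rotation"],P=c["position"])
    return p,d,c
def ray(c,uv):
    uv=np.atleast_2d(uv).astype(float); K=c["camera_matrix"]
    v=np.c_[(uv-[K[0,2],K[1,2]])/[K[0,0],K[1,1]],np.ones(len(uv))]
    return c["position"],v@c["rotation"].T
def onplane(c,uv,z):
    P,v=ray(c,uv); return P+v*((z-P[2])/v[:,2])[:,None]
def tri(c1,uv1,c2,uv2):
    A=np.zeros((3,3));b=np.zeros(3)
    for c,uv in((c1,uv1),(c2,uv2)):
        P,v=ray(c,uv);v=v[0]/np.linalg.norm(v);M=np.eye(3)-np.outer(v,v);A+=M;b+=M@P
    return np.linalg.solve(A,b)
def pix(c,X):
    q=(np.atleast_2d(X)-c["position"])@c["rotation"]; K=c["camera_matrix"]
    return q[:,:2]/q[:,2:]*[K[0,0],K[1,1]]+[K[0,2],K[1,2]]
def load(tag,n=None):
    z=np.load(tag+".npz"); c=optics.calibration(n) if n else dict(camera_matrix=z["K"],rotation=z["R"],position=z["P"]); return z["p"],z["d"],c
E
python3 - <<'E'
from h import *
p,d,c=load("top0","top"); hsv=cv2.cvtColor(p,cv2.COLOR_RGB2HSV)
for n,u in dict(pad=(152,153),table=(310,200),table2=(200,200),sq=(232,163),sq2=(275,160),ob=(365,180),ob2=(385,125),rd=(240,262),dish=(150,265),ball=(138,250),ring=(387,149),bear=(255,147),lant=(259,249),mug=(390,236)).items():
    z=c["position"]+ray(c,u)[1][0]*d[u[1],u[0]]
    print(n,hsv[u[1],u[0]],z.round(3))
w=optics.calibration("wrist"); print(w["position"],w["rotation"].round(2),w["camera_matrix"][0])
E
```

```text
pad [138  10 128] [0.637 0.23  0.001]
table [ 14 151 140] [ 0.537 -0.09  -0.001]
table2 [ 15 149 157] [0.539 0.13  0.002]
sq [ 18  97 191] [0.61  0.065 0.02 ]
sq2 [ 16 116 145] [ 0.616 -0.021  0.017]
ob [ 19  94 196] [ 0.573 -0.196  0.018]
ob2 [ 20  91 194] [ 0.684 -0.24   0.02 ]
rd [ 18 100 176] [0.416 0.049 0.02 ]
dish [ 40   8 198] [0.411 0.226 0.008]
ball [ 0 53 48] [0.44  0.234 0.059]
ring [ 15 147 158] [ 0.627 -0.233  0.05 ]
bear [ 11 154 103] [0.626 0.017 0.082]
lant [100   8  99] [0.44  0.011 0.1  ]
mug [104 111 159] [ 0.464 -0.243  0.006]
[ 0.32274691 -0.48135513  0.37423057] [[ 0.44 -0.86 -0.27]
 [-0.9  -0.42 -0.13]
 [-0.    0.3  -0.95]] [310.19426735   0.         257.12665481]
```

```bash
cat >> h.py <<'E'
def blobs(m,amin=60):
    m=cv2.morphologyEx(m.astype(np.uint8)*255,cv2.MORPH_OPEN,np.ones((3,3)))
    return [x for x in sorted(cv2.findContours(m,cv2.RETR_EXTERNAL,cv2.CHAIN_APPROX_NONE)[0],key=cv2.contourArea)[::-1] if cv2.contourArea(x)>amin]
def masks(p):
    h=cv2.cvtColor(cv2.GaussianBlur(p,(3,3),0),cv2.COLOR_RGB2HSV).astype(int); H,S,V=h[...,0],h[...,1],h[...,2]
    return dict(pale=(S>60)&(S<128)&(H>14)&(H<24)&(V>110),pad=(S<40)&(V>90)&(V<160),white=(S<40)&(V>165),blue=(H>95)&(H<115)&(S>90),dark=(V<70))
def rect(c,con,z):
    q=onplane(c,con.reshape(-1,2),z)[:,:2]; r=cv2.minAreaRect((q*1000).astype(np.float32)); return np.round(r[0],1),np.round(r[1],1),round(r[2],1)
E
python3 - <<'E'
from h import *
for n in("top","scene"):
    p,d,c=load(n+"0",n)
    for k,m in masks(p).items():
        for b in blobs(m,150)[:7]:
            z={"pale":.02,"pad":.004,"white":.01,"blue":.078,"dark":.034}[k]
            r=rect(c,b,z)
            if abs(r[0][1])<330 and 300<r[0][0]<700: print(n,k,b.reshape(-1,2).mean(0).round(),*r)
E
```

```text
top pale [374. 151.] [ 630.5 -214.1] [ 76.8 140.9] 60.9
top pale [259. 253.] [433.1  12.2] [73.4 99.8] 4.8
top pale [267. 159.] [ 6.231e+02 -5.000e-01] [45.3 96.6] 66.6
top pale [237. 145.] [647.   55.6] [31.6 97.1] 62.0
top pale [254. 227.] [485.   20.1] [21.  73.2] 9.9
top pad [151. 153.] [636.9 232. ] [118.2 117.2] 89.6
top pad [257. 249.] [441.8  13.5] [53.1 52.6] 89.6
top white [151. 252.] [438.4 225.6] [68.7 34.6] 3.6
top blue [386. 233.] [ 463.5 -213.8] [ 65.8 100.2] 2.7
top dark [137. 252.] [436.5 243.1] [53.  55.6] 1.7
top dark [401. 234.] [ 467.6 -257. ] [62.7 38. ] 8.4
top dark [372. 241.] [ 453.2 -201. ] [51.4 22.6] 17.5
scene pale [119. 262.] [ 668.8 -235.4] [76.7 70.7] 62.2
scene pale [267. 260.] [638.3  20.7] [95.  99.2] 66.6
scene pale [264. 184.] [462.6  11. ] [99.9 93.6] 87.5
scene pale [157. 228.] [ 597.  -195.8] [75.8 56. ] 60.9
scene pad [385. 265.] [640.3 229.8] [118.  118.5] 89.7
scene blue [149. 174.] [ 502.  -214.6] [141.6  66.4] 27.6
scene dark [376. 174.] [438.5 241.1] [55.4 87.1] 79.2
```

Call:
{"api": "carry_out", "payload": {"commands": [0.7,0.65,0,0,0,0,0.7,0.65,0,0,0,0,0.7,0.65,0,0,0,0,0.7,0.65,0,0,0,0,0.7,0.65,0,0,0,0,0.7,0.65,0,0,0,0,0.7,0.65,0,0,0,0,0.7,0.65,0,0,0,0,0.7,0.65,0,0,0,0,0.7,0.65,0,0,0,0], "hand": 1}}

```text
t: 0.93
eef_pos: [0.5352, -0.2541, 0.231]
tool_rot: [[0.897, 0.442, -0.0], [0.442, -0.897, 0.0], [-0.0, -0.0, -1.0]]
ft_force: [1.0, -0.7, 0.7]
width: 0.0852
grip_force: 0.0
```

Call:
{"api": "carry_out", "payload": {"commands": [0.4,0.4,0,0,0,0,0.4,0.4,0,0,0,0,0,0,0,0,0,0,0,0,0,0,0,0]}}

```text
t: 1.27
eef_pos: [0.5666, -0.2228, 0.2307]
tool_rot: [[0.896, 0.444, -0.001], [0.444, -0.896, 0.001], [-0.001, -0.001, -1.0]]
ft_force: [-0.5, -0.5, -0.5]
width: 0.0854
grip_force: 0.0
```

```bash
python3 - <<'E'
from h import *
s=telemetry.get_state(); print(s["t"],s["eef_pos"],s["joint_pos"].round(2))
grab("wrist","w1")
E
```

```text
1.2667 [ 0.5665577  -0.22284016  0.23068147] [-0.5   0.22  1.35  0.    1.57  0.61]
```

View pics/w1.png

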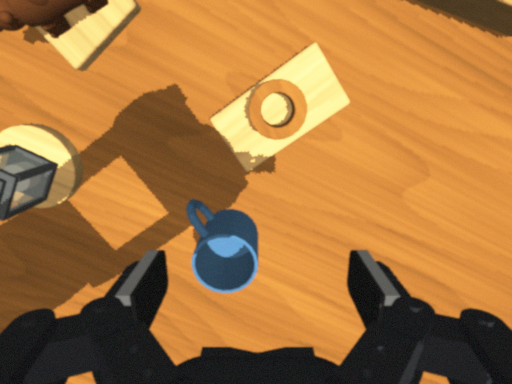

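The wrist view shows the oblong plinth around (280,105) with the ring at (276,108), the mug at (225,255), and corners of the other two plinths at the left.

Call:
{"api": "carry_out", "payload": {"commands": [-0.1,0.9,0,0,0,0,-0.1,0.9,0,0,0,0,-0.1,0.9,0,0,0,0,-0.1,0.9,0,0,0,0,-0.1,0.9,0,0,0,0,-0.1,0.5,0,0,0,0,0,0,0,0,0,0,0,0,0,0,0,0]}}

```text
t: 1.98
eef_pos: [0.5417, -0.0238, 0.2315]
tool_rot: [[0.897, 0.443, 0.0], [0.443, -0.897, -0.0], [0.0, 0.0, -1.0]]
ft_force: [0.3, -0.8, -0.5]
width: 0.0853
grip_force: 0.0
```

```bash
python3 - <<'E'
from h import *
s=telemetry.get_state(); print(s["t"],s["eef_pos"],s["joint_pos"].round(2))
p,d,c=grab("wrist","w2")
h=cv2.cvtColor(p,cv2.COLOR_RGB2HSV)
for n,X in dict(ob=(.58,-.19,.02),ob2=(.68,-.245,.02),sq=(.61,.065,.02),pad=(.637,.23,.004),tab=(.537,.13,0),rd=(.45,.05,.02),ring=(.627,-.243,.05)).items():
    u=pix(c,X)[0].round().astype(int); print(n,u,h[u[1],u[0]] if 0<=u[1]<384 and 0<=u[0]<512 else None)
p1,_,c1=load("w1"); h=cv2.cvtColor(p1,cv2.COLOR_RGB2HSV)
for u in((340,100),(235,125),(300,105),(400,180),(180,120)): print(u,h[u[1],u[0]])
E
```

```text
1.9833 [ 0.54171199 -0.02377451  0.23153228] [-0.19  0.08  1.51 -0.    1.55  0.93]
ob [395 198] [ 24 113 253]
ob2 [485 144] [ 26 102 254]
sq [211  74] [ 25 104 254]
pad [ 77 -26] None
tab [138 109] [ 15 170 132]
rd [170 207] [ 18 133 178]
ring [472 191] [ 15 183 222]
(340, 100) [ 28  85 254]
(235, 125) [ 27  96 254]
(300, 105) [ 16 181 237]
(400, 180) [ 15 183 223]
(180, 120) [ 14 175 115]
```

View pics/w2.png

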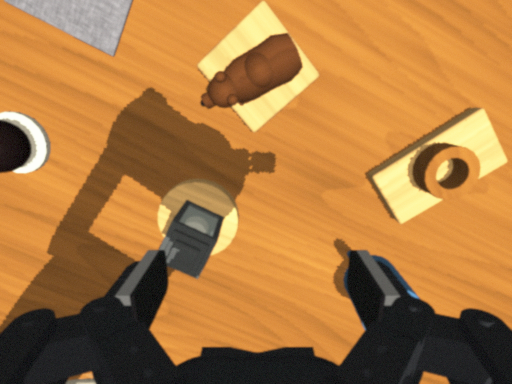

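View w2 shows the square plinth with the bear at (258,68) with its head at the left (210,100), the oblong plinth with the ring at (445,170), the round plinth at (198,217) with the lantern, the dish at left (20,143) and the pad's corner at top left.

```bash
cat >> h.py <<'E'
def wm(p):
    h=cv2.cvtColor(p,cv2.COLOR_RGB2HSV).astype(int); H,S,V=h[...,0],h[...,1],h[...,2]
    return dict(pale=(S>60)&(S<150)&(H>15)&(H<32)&(V>100),ring=(S>165)&(H>10)&(H<19)&(V>190),bear=(H<15)&(S>120)&(V<160),H=H,S=S,V=V)
E
python3 - <<'E'
from h import *
for t in("w1","w2"):
    p,d,c=load(t); m=wm(p)
    for b in blobs(m["pale"],100)[:7]:
        print(t,"pale",b.reshape(-1,2).mean(0).round(),cv2.contourArea(b),*rect(c,b,.02))
    # oblong hull -> ring top pixels
    for b in blobs(m["pale"],1500)[:4]:
        hull=np.zeros(p.shape[:2],np.uint8); cv2.fillPoly(hull,[cv2.convexHull(b)],1)
        for k in("ring","bear"):
            for r in blobs(m[k]&(hull>0),150)[:1]:
                e=cv2.fitEllipse(r); q=onplane(c,[e[0]],.05)[0]; print("  ",k,np.round(e[0],1),np.round(e[1],1),q.round(4),rect(c,r,.05))
E
```

```text
w1 pale [280. 109.] 5835.0 [ 633.  -215.7] [ 74.8 139.7] 61.0
w1 pale [89. 29.] 3251.5 [6.27e+02 2.00e-01] [58.7 96.1] 67.0
w1 pale [ 45. 161.] 2879.5 [461.3  -1. ] [99.  81.2] 44.9
w1 pale [276. 109.] 767.0 [ 633.5 -212.1] [32.9 33.2] 26.4
w1 pale [ 20. 197.] 132.0 [405.3  15.5] [18.5 15.4] 85.7
   ring [277.  108.9] [56.1 58.3] [ 0.634 -0.211  0.05 ] (array([ 633.2, -211.5]), array([56.4, 56.7]), 26.3)
   bear [54.1 25. ] [16.7 22.6] [0.6085 0.0108 0.05  ] (array([607.5,   9.8]), array([13.6, 23.3]), 48.6)
w2 pale [438. 162.] 5191.0 [ 633.4 -212.1] [ 81. 142.] 60.9
w2 pale [200. 213.] 2624.5 [456.9  13.1] [91.2 99. ] 2.8
w2 pale [242.  41.] 2464.0 [646.8  47.8] [38.8 94.7] 66.6
w2 pale [278.  91.] 1996.5 [624.9  -3.6] [38.4 94.6] 66.7
w2 pale [444. 170.] 240.0 [ 634.  -221.7] [24.6 18.5] 36.0
   ring [451.6 171.5] [43.9 57.7] [ 0.6348 -0.2101  0.05  ] (array([ 634.9, -208.7]), array([51.3, 56.6]), 61.8)
   bear [256.2  48.9] [ 4.8 73.3] [0.6497 0.0311 0.05  ] (array([647.7,  32.9]), array([ 5.1, 56.5]), 55.6)
   bear [278.2  74. ] [18.5 83.9] [0.6391 0.0018 0.05  ] (array([629.3,   4.3]), array([18.5, 73.2]), 66.3)
```

Call:
{"api": "carry_out", "payload": {"commands": [0.29,-0.59,-0.3,0,0,0,0.29,-0.59,-0.3,0,0,0,0.29,-0.59,-0.3,0,0,0,0.29,-0.59,-0.3,0,0,0,0.29,-0.59,-0.3,0,0,0,0.29,-0.59,-0.3,0,0,0,0.29,-0.59,-0.3,0,0,0,0.27,-0.55,-0.3,0,0,0,0,0,0,0,0,0,0,0,0,0,0,0]}}

```text
t: 2.87
eef_pos: [0.6333, -0.2136, 0.1337]
tool_rot: [[0.898, 0.439, -0.002], [0.439, -0.898, 0.001], [-0.002, -0.002, -1.0]]
ft_force: [-0.0, 0.2, 0.3]
width: 0.0851
grip_force: 0.0
```

```bash
python3 - <<'E'
from h import *
s=telemetry.get_state(); print(s["t"],s["eef_pos"],s["joint_pos"].round(2))
_,_,c1=load("w1");_,_,c2=load("w2"); print(tri(c1,(277,108.9),c2,(451.6,171.5)))
p,d,c=grab("wrist","w3"); m=wm(p)
print(pix(c,[(.6335,-.2115,.05)]))
for b in blobs(m["pale"],500)[:3]: print("pale",b.reshape(-1,2).mean(0).round(),*rect(c,b,.02))
E
```

```text
2.8667 [ 0.6333398 -0.2136033  0.1336653] [-0.44  0.39  1.33 -0.    1.42  0.68]
[ 0.63439435 -0.21106262  0.04860581]
[[255.67669882 200.02679545]]
pale [259. 186.] [ 633.7 -215.4] [ 76.6 139.2] 61.0
pale [24. 69.] [636.3 -21.4] [108.8  59.1] 12.1
pale [471.  19.] [ 825.  -296.5] [30.4 76.5] 8.6
```

View pics/w3.png

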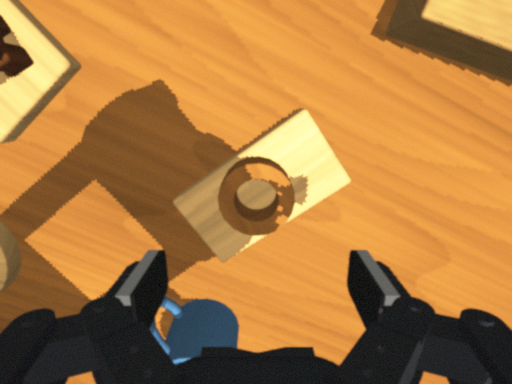

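The ring spans about (218–294, 156–235), centred on the predicted grasp point; the mug is seen at the bottom, clear of the fingers.

Call:
{"api": "carry_out", "payload": {"commands": [0,0.05,-0.6,0,0,0,0,0,-0.6,0,0,0,0,0,-0.6,0,0,0,0,0,-0.5,0,0,0,0,0,-0.3,0,0,0,0,0,-0.12,0,0,0,0,0,0,0,0,0]}}

```text
t: 3.5
eef_pos: [0.6339, -0.2088, 0.0263]
tool_rot: [[0.897, 0.442, -0.001], [0.442, -0.897, 0.0], [-0.0, -0.001, -1.0]]
ft_force: [-0.0, 0.0, 0.4]
width: 0.0855
grip_force: 0.0
```

Call:
{"api": "carry_out", "payload": {"commands": [0,0,0,0,0,0,0,0,0,0,0,0,0,0,0,0,0,0,0,0,0,0,0,0,0,0,0,0,0,0,0,0,0,0,0,0,0,0,0,0,0,0,0,0,0,0,0,0], "hand": 0, "grip_force": 25}}

```text
t: 4.17
eef_pos: [0.6348, -0.2093, 0.0282]
tool_rot: [[0.897, 0.442, 0.002], [0.442, -0.897, -0.001], [0.002, 0.002, -1.0]]
ft_force: [-0.9, 1.0, 5.9]
width: 0.0581
grip_force: 25.9
```

Call:
{"api": "carry_out", "payload": {"commands": [0,0,0.4,0,0,0,0,0,0.8,0,0,0,0,0.2,0.9,0,0,0,0,0.6,0.6,0,0,0,0,0.8,0.3,0,0,0,0,0.9,0,0,0,0,0,0.9,0,0,0,0,0,0.9,0,0,0,0,0,0.9,0,0,0,0,0,0.9,0,0,0,0]}}

```text
t: 5.0
eef_pos: [0.634, 0.0367, 0.1476]
tool_rot: [[0.897, 0.442, 0.002], [0.442, -0.897, 0.0], [0.001, 0.001, -1.0]]
ft_force: [0.2, -0.3, -0.3]
width: 0.0582
grip_force: 27.4
```

Call:
{"api": "carry_out", "payload": {"commands": [0,0.9,0,0,0,0,0,0.9,0,0,0,0,0,0.9,0,0,0,0,0,0.9,0,0,0,0,0,0.7,0,0,0,0,0,0.4,0,0,0,0,0,0,0,0,0,0,0,0,0,0,0,0]}}

```text
t: 5.67
eef_pos: [0.6341, 0.2232, 0.1469]
tool_rot: [[0.897, 0.443, 0.0], [0.443, -0.897, -0.0], [0.0, 0.0, -1.0]]
ft_force: [-0.6, -0.6, -0.1]
width: 0.0582
grip_force: 27.4
```

```bash
python3 - <<'E'
from h import *
s=telemetry.get_state(); print(s["t"],s["eef_pos"],s["width"],s["grip_force"])
p,d,c=grab("wrist","w4")
for k,m in masks(p).items():
    if k in("pad","white"):
        for b in blobs(m,500)[:3]: print(k,b.reshape(-1,2).mean(0).round(),*rect(c,b,dict(pad=.004,white=.01)[k]))
for b in blobs(wm(p)["pale"],500)[:4]: print("pale",b.reshape(-1,2).mean(0).round(),*rect(c,b,.02))
E
```

```text
5.6667 [0.63411764 0.2232483  0.14686138] 0.05819778284457564 27.367862836963468
pad [228. 175.] [623.6 244.5] [92.6 86.6] 89.8
white [269. 150.] [659.5 232.1] [115.8  78. ] 89.7
pale [434. 255.] [641.9  36.4] [87.3 95.2] 66.9
```

View pics/w4.png

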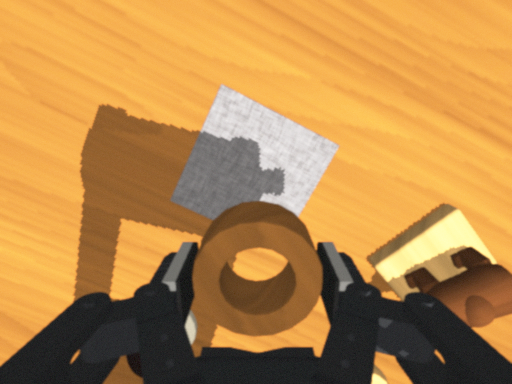

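The ring hangs level in the fingers at (258,267), with the pad behind it at (255,150).

Call:
{"api": "carry_out", "payload": {"commands": [0.05,0.15,-0.5,0,0,0,0,0,-0.8,0,0,0,0,0,-0.8,0,0,0,0,0,-0.6,0,0,0,0,0,-0.35,0,0,0,0,0,-0.2,0,0,0,0,0,-0.1,0,0,0,0,0,0,0,0,0,0,0,0,0,0,0]}}

```text
t: 6.47
eef_pos: [0.6369, 0.2289, 0.0139]
tool_rot: [[0.897, 0.442, 0.002], [0.442, -0.897, 0.001], [0.002, 0.0, -1.0]]
ft_force: [0.0, -0.2, -0.2]
width: 0.0581
grip_force: 27.7
```

```bash
python3 - <<'E'
from h import *
s=telemetry.get_state(); print(s["t"],s["eef_pos"],s["ft_force"])
E
```

```text
6.4667 [0.63694687 0.22890554 0.01393557] [ 0.01204189 -0.21179925 -0.15476737]
```

Call:
{"api": "carry_out", "payload": {"commands": [0,0,-0.04,0,0,0,0,0,0,0,0,0]}}

```text
t: 6.63
eef_pos: [0.6369, 0.2291, 0.0122]
tool_rot: [[0.897, 0.442, 0.002], [0.442, -0.897, 0.001], [0.002, 0.001, -1.0]]
ft_force: [1.0, -0.6, 2.3]
width: 0.058
grip_force: 28.0
```

Call:
{"api": "carry_out", "payload": {"commands": [0,0,0,0,0,0,0,0,0,0,0,0,0,0,0,0,0,0,0,0,0,0,0,0,0,0,0.3,0,0,0,0,0,0.9,0,0,0,0,0,0.9,0,0,0,0,0,0.9,0,0,0,0,-0.4,0.9,0,0,0,0,-0.8,0.8,0,0,0], "hand": 1}}

```text
t: 7.47
eef_pos: [0.6358, 0.1853, 0.2002]
tool_rot: [[0.896, 0.445, 0.002], [0.445, -0.896, 0.001], [0.003, 0.0, -1.0]]
ft_force: [0.3, 0.1, -0.0]
width: 0.0852
grip_force: 0.0
```

Call:
{"api": "carry_out", "payload": {"commands": [0,-0.9,0,0,0,0,0,-0.9,0,0,0,0,0,-0.9,0,0,0,0,0,-0.7,0,0,0,0,0,-0.4,0,0,0,0,0,0,0,0,0,0,0,0,0,0,0,0]}}

```text
t: 8.05
eef_pos: [0.6361, 0.0309, 0.1972]
tool_rot: [[0.898, 0.441, 0.001], [0.441, -0.898, 0.0], [0.001, 0.0, -1.0]]
ft_force: [0.5, 0.3, -0.0]
width: 0.0856
grip_force: 0.0
```

```bash
python3 - <<'E'
from h import *
s=telemetry.get_state(); print(s["t"],s["eef_pos"],s["joint_pos"].round(2))
p,d,c=grab("wrist","w5"); m=wm(p)
for b in blobs(m["pale"],500)[:5]: print("pale",b.reshape(-1,2).mean(0).round(),*rect(c,b,.02))
print(pix(c,[(.637,.021,.05),(.637,.021,.02)]).round())
E
```

```text
8.05 [0.63607309 0.03094489 0.19719909] [-0.07  0.29  1.34  0.    1.51  1.04]
pale [450. 256.] [ 641.3 -213. ] [ 86.8 126.9] 60.7
pale [267. 163.] [636.5  22.8] [95.4 94.4] 67.1
pale [206. 304.] [460.5  16.1] [93.2 98.6] 16.9
[[267. 184.]
 [266. 177.]]
```

View pics/w5.png

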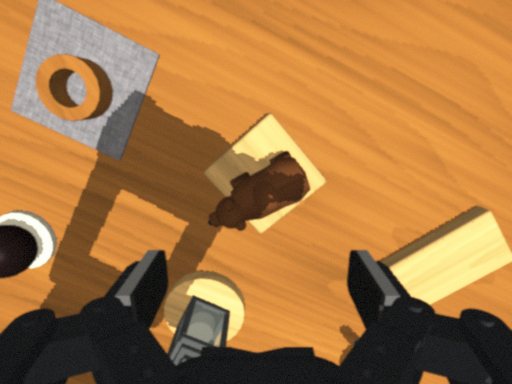

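The view shows the ring on the pad at (70,88), the square plinth at (267,163), and the bear with its nose at (212,220) and its tail end at (305,165).

```bash
python3 - <<'E'
from h import *
S={}
for t,n,roi in(("top0","top",(225,115,285,190)),("w2",None,(190,20,315,130)),("w5",None,(200,140,325,240)),("w1",None,(0,0,110,60))):
    p,d,c=load(t,n); h=cv2.cvtColor(p,cv2.COLOR_RGB2HSV).astype(int)
    m=((h[...,0]<=12)|(h[...,0]>170))&(h[...,1]>90)&(h[...,2]<150); k=np.zeros_like(m); k[roi[1]:roi[3],roi[0]:roi[2]]=1; m&=k
    b=blobs(m,100)[0]; uv=b.reshape(-1,2)
    q=onplane(c,uv,.06)[:,:2]; C=cv2.PCACompute(q.astype(np.float32),None)
    a=C[1][0]; a=a*np.sign(a[0]); s=(q-C[0])@a; w=(q-C[0])@[-a[1],a[0]]
    print(t,cv2.contourArea(b),"c",C[0].round(4),"ang",np.degrees(np.arctan2(a[1],a[0])).round(1),"ext",s.min().round(3),s.max().round(3),w.min().round(3),w.max().round(3),rect(c,b,.06))
    S[t]=(c,uv[s.argmin()],uv[s.argmax()]); print(S[t][1:],q[s.argmin()],q[s.argmax()])
for A,B in(("top0","w5"),("top0","w2"),("w2","w5")):
    for i in(1,2): print(A,B,i,tri(S[A][0],S[A][i],S[B][0],S[B][i]).round(4))
p,_,_=load("w5"); cv2.imwrite("pics/w5c.png",cv2.resize(p[130:250,190:330,::-1],None,fx=5,fy=5))
E
```

```text
top0 833.0 c [[0.6227 0.025 ]] ang -35.1 ext -0.052 0.049 -0.021 0.021 (array([621.3,  25.8]), array([ 41.5, 100.8]), 54.7)
(array([234, 173], dtype=int32), array([263, 129], dtype=int32)) [0.58198588 0.0574078 ] [0.66644016 0.00233107]
w2 347.0 c [[0.6553 0.0125]] ang -69.0 ext -0.026 0.02 -0.01 0.01 (array([653.9,  15.1]), array([20.7, 45.6]), 23.1)
(array([249,  52], dtype=int32), array([297,  64], dtype=int32)) [0.64319895 0.03532455] [ 0.65388536 -0.00966194]Traceback (most recent call last):
  File "<stdin>", line 6, in <module>
IndexError: list index out of range
```

```bash
python3 - <<'E'
from h import *
for t,us in(("w5",((290,170),(265,195),(230,215),(240,185),(195,180),(275,215),(150,220))),("w2",((285,50),(260,68),(235,85),(212,98),(270,85),(150,130),(205,30)))):
    p,_,_=load(t); h=cv2.cvtColor(p,cv2.COLOR_RGB2HSV); print(t,[(u,h[u[1],u[0]].tolist()) for u in us])
p,_,_=load("w5"); a=cv2.resize(p[130:250,190:330,::-1],None,fx=4,fy=4)
p,_,_=load("w2"); b=cv2.resize(p[0:120,190:330,::-1],None,fx=4,fy=4)
cv2.imwrite("pics/bear.png",cv2.resize(np.vstack([a,b]),None,fx=.6,fy=.6))
E
```

```text
w5 [((290, 170), [11, 165, 130]), ((265, 195), [12, 170, 75]), ((230, 215), [14, 190, 74]), ((240, 185), [12, 175, 64]), ((195, 180), [14, 177, 117]), ((275, 215), [24, 113, 252]), ((150, 220), [15, 177, 199])]
w2 [((285, 50), [12, 183, 134]), ((260, 68), [13, 180, 154]), ((235, 85), [13, 174, 133]), ((212, 98), [12, 161, 98]), ((270, 85), [12, 163, 97]), ((150, 130), [14, 175, 115]), ((205, 30), [16, 180, 228])]
```

View pics/bear.png

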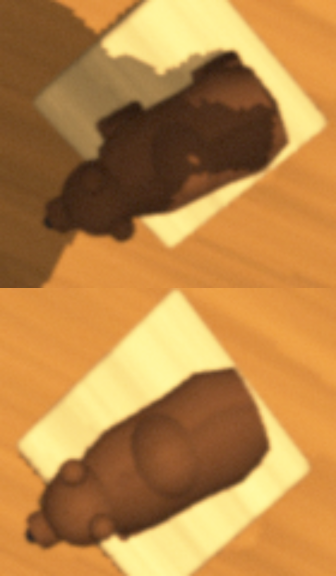

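The crops show the bear's trunk from (150,200) to (285,140) in the w5 half (top) and clean against bright wood in the w2 half, nose at (30,535).

```bash
python3 - <<'E'
from h import *
S={}
for t,n,roi,f in(("top0","top",(225,115,285,190),lambda H,s,V:((H<=12)|(H>170))&(s>90)&(V<150)),("w2",None,(195,20,315,115),lambda H,s,V:(s>120)&(V<185)),("w5",None,(200,140,325,240),lambda H,s,V:(s>140)&((V<100)|((H<=12)&(V<160))))):
    p,d,c=load(t,n); h=cv2.cvtColor(p,cv2.COLOR_RGB2HSV).astype(int)
    m=f(h[...,0],h[...,1],h[...,2]); k=np.zeros_like(m); k[roi[1]:roi[3],roi[0]:roi[2]]=1; m&=k
    b=blobs(m,100)[0]; uv=b.reshape(-1,2)
    q=onplane(c,uv,.055)[:,:2]; r=rect(c,b,.055)
    fill=np.zeros(m.shape,np.uint8); cv2.fillPoly(fill,[b],1); Q=onplane(c,np.argwhere(fill)[:,::-1],.055)[:,:2].astype(np.float32)
    C=cv2.PCACompute(Q,None); a=C[1][0]; a=a*np.sign(a[0]); s=(q-C[0])@a
    print(t,cv2.contourArea(b),"c",C[0].round(4),"ang",np.degrees(np.arctan2(a[1],a[0])).round(1),"ext",s.min().round(3),s.max().round(3),r)
    S[t]=(c,uv[s.argmin()],uv[s>s.max()-.004].mean(0)); print(S[t][1:])
for A,B in(("top0","w5"),("top0","w2"),("w2","w5")):
    P=[tri(S[A][0],S[A][i],S[B][0],S[B][i]) for i in(1,2)]; v=P[1]-P[0]
    print(A,B,np.round(P,4).tolist(),"len",np.hypot(*v[:2]).round(4),np.degrees(np.arctan2(v[1],v[0])).round(1),"c",(P[0]+v*58/104).round(4))
E
```

```text
top0 833.0 c [[0.6271 0.0234]] ang -34.8 ext -0.056 0.046 (array([622.6,  26. ]), array([ 41.7, 101.4]), 54.7)
(array([234, 173], dtype=int32), array([264.        , 130.64285714]))
w2 4131.0 c [[0.6287 0.0236]] ang -35.5 ext -0.059 0.046 (array([622.5,  25.8]), array([ 43.9, 104.5]), 56.8)
(array([203, 106], dtype=int32), array([294.97297297,  49.08108108]))
w5 3547.5 c [[0.6258 0.0245]] ang -32.0 ext -0.057 0.047 (array([622.4,  28.1]), array([ 49.2, 103.4]), 55.7)
(array([212, 225], dtype=int32), array([297.84375, 168.0625 ]))
top0 w5 [[0.581, 0.0548, 0.0667], [0.665, 0.0015, 0.0526]] len 0.0994 -32.4 c [0.6278 0.025  0.0588]
top0 w2 [[0.5806, 0.0554, 0.0653], [0.6644, -0.0007, 0.0576]] len 0.1008 -33.8 c [0.6273 0.0241 0.061 ]
w2 w5 [[0.5806, 0.0532, 0.0655], [0.6651, -0.0003, 0.049]] len 0.1 -32.4 c [0.6277 0.0234 0.0563]
```

Call:
{"api": "carry_out", "payload": {"commands": [-0.03,-0.02,-0.2,0,0,-0.0785,-0.03,-0.02,-0.2,0,0,-0.0785,-0.03,-0.02,-0.2,0,0,-0.0785,-0.03,-0.02,-0.2,0,0,-0.0785,-0.03,-0.02,-0.2,0,0,-0.0785,-0.03,-0.02,-0.2,0,0,-0.0785,-0.03,-0.02,-0.2,0,0,-0.0785,-0.02,-0.02,-0.2,0,0,-0.0785,0,-0.02,-0.2,0,0,-0.0785,0,0,0,0,0,0]}}

```text
t: 8.93
eef_pos: [0.6263, 0.0256, 0.1231]
tool_rot: [[0.821, -0.57, -0.002], [-0.57, -0.821, 0.0], [-0.002, 0.001, -1.0]]
ft_force: [-0.1, 1.2, 0.5]
width: 0.0855
grip_force: 0.0
```

```bash
cat > st.py <<'E'
from h import *
s=telemetry.get_state(); R=s["tool_rot"]; print(round(s["t"],2),s["eef_pos"].round(4),"yaw",np.degrees(np.arctan2(R[1,0],R[0,0])).round(2),s["ft_force"].round(1),s["width"],s["joint_pos"].round(2), "tilt",R[:2,2].round(4))
E
python3 st.py; sleep 0; python3 -c "from h import *; grab('wrist','w6')"
```

```text
8.93 [0.6263 0.0256 0.1231] yaw -34.77 [-0.1  1.2  0.5] 0.08551803898850388 [-0.08  0.31  1.46  0.    1.37  2.1 ] tilt [-0.0019  0.0004]
```

View pics/w6.png

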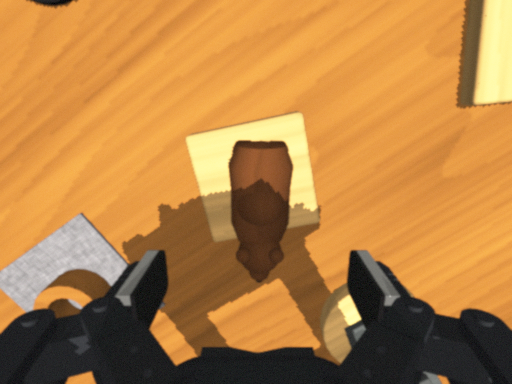

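Bear axis runs vertically in the picture, tail (261,145), nose (261,279), centred between the fingers.

Call:
{"api": "carry_out", "payload": {"commands": [0,-0.03,-0.5,0,0,0,0,0,-0.6,0,0,0,0,0,-0.6,0,0,0,0,0,-0.35,0,0,0,0,0,-0.12,0,0,0,0,0,0,0,0,0,0,0,0,0,0,0]}}

```text
t: 9.57
eef_pos: [0.6275, 0.0235, 0.0388]
tool_rot: [[0.826, -0.564, 0.001], [-0.564, -0.826, 0.0], [0.001, -0.001, -1.0]]
ft_force: [0.3, 0.1, 0.8]
width: 0.0859
grip_force: 0.0
```

Call:
{"api": "carry_out", "payload": {"commands": [0,0,0,0,0,0,0,0,0,0,0,0,0,0,0,0,0,0,0,0,0,0,0,0,0,0,0,0,0,0,0,0,0,0,0,0,0,0,0,0,0,0,0,0,0,0,0,0,0,0,0,0,0,0], "hand": 0, "grip_force": 30}}

```text
t: 10.32
eef_pos: [0.6272, 0.0231, 0.0384]
tool_rot: [[0.824, -0.566, 0.001], [-0.566, -0.824, 0.0], [0.001, -0.001, -1.0]]
ft_force: [-1.3, 0.3, 6.2]
width: 0.0417
grip_force: 30.4
```

```bash
python3 st.py
```

```text
10.32 [0.6272 0.0231 0.0384] yaw -34.48 [-1.3  0.3  6.2] 0.041683800691910626 [-0.09  0.39  1.54  0.    1.21  2.09] tilt [0.0011 0.    ]
```

Call:
{"api": "carry_out", "payload": {"commands": [0,0,0.3,0,0,0,0,0,0.8,0,0,0,0,0,0.9,0,0,0,0.05,-0.5,0,0,0,0.03,0.05,-0.8,0,0,0,0.033,0.05,-0.9,0,0,0,0,0,-0.9,0,0,0,0,0,-0.9,0,0,0,0,0,-0.8,0,0,0,0,0,-0.6,0,0,0,0]}}

```text
t: 11.15
eef_pos: [0.6325, -0.1956, 0.1184]
tool_rot: [[0.873, -0.487, 0.0], [-0.487, -0.873, -0.0], [0.001, 0.0, -1.0]]
ft_force: [1.0, 0.5, -1.6]
width: 0.0418
grip_force: 30.9
```

Call:
{"api": "carry_out", "payload": {"commands": [0,-0.4,0,0,0,0,0,-0.1,0,0,0,0,0,0,0,0,0,0,0,0,0,0,0,0]}}

```text
t: 11.48
eef_pos: [0.633, -0.212, 0.1177]
tool_rot: [[0.874, -0.486, 0.0], [-0.486, -0.874, 0.0], [-0.0, -0.0, -1.0]]
ft_force: [-0.1, 0.5, -1.5]
width: 0.042
grip_force: 30.9
```

```bash
python3 st.py; python3 - <<'E'
from h import *
p,d,c=grab("wrist","w7"); m=wm(p)
for b in blobs(m["pale"],300)[:5]: print("pale",b.reshape(-1,2).mean(0).round(),*rect(c,b,.02))
E
```

```text
11.48 [ 0.633  -0.212   0.1177] yaw -29.06 [-0.1  0.5 -1.5] 0.04203965500954484 [-0.44  0.4   1.36  0.    1.39  1.64] tilt [0.0001 0.0005]
pale [ 38. 297.] [633.4  10.9] [ 82.3 128.1] 47.0
pale [267. 144.] [ 661.  -231.6] [74.2 74.7] 61.0
```

View pics/w7.png

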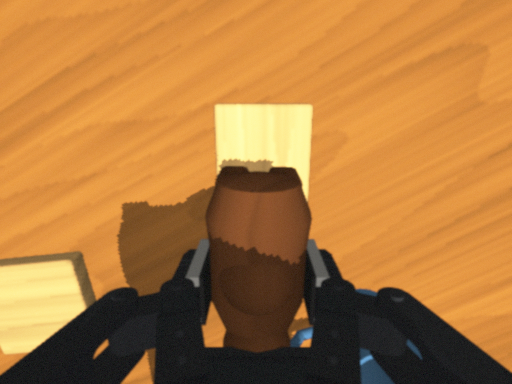

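The bear hangs level, its tail edge at (258,175), in line with the oblong plinth (216–312 wide at the top).

Call:
{"api": "carry_out", "payload": {"commands": [0,-0.09,-0.4,0,0,0,0,0,-0.6,0,0,0,0,0,-0.5,0,0,0,0,0,-0.25,0,0,0,0,0,-0.12,0,0,0,0,0,-0.06,0,0,0,0,0,0,0,0,0,0,0,0,0,0,0]}}

```text
t: 12.2
eef_pos: [0.6335, -0.2165, 0.0415]
tool_rot: [[0.874, -0.486, 0.001], [-0.486, -0.874, -0.001], [0.001, -0.0, -1.0]]
ft_force: [-0.6, 0.6, -1.3]
width: 0.0416
grip_force: 30.9
```

```bash
python3 st.py
```

```text
12.2 [ 0.6335 -0.2165  0.0415] yaw -29.06 [-0.6  0.6 -1.3] 0.04160282478630494 [-0.44  0.46  1.43  0.    1.25  1.63] tilt [ 0.0014 -0.0006]
```

Call:
{"api": "carry_out", "payload": {"commands": [0,0.02,-0.04,0,0,0,0,0,-0.03,0,0,0,0,0,0,0,0,0]}}

```text
t: 12.45
eef_pos: [0.6333, -0.2157, 0.0384]
tool_rot: [[0.874, -0.486, 0.001], [-0.486, -0.874, -0.0], [0.001, -0.0, -1.0]]
ft_force: [0.7, 1.2, 4.0]
width: 0.0416
grip_force: 31.2
```

```bash
python3 st.py
```

```text
12.45 [ 0.6333 -0.2157  0.0384] yaw -29.08 [0.7 1.2 4. ] 0.04159063436338491 [-0.44  0.46  1.43  0.    1.24  1.63] tilt [ 0.0014 -0.0004]
```

Call:
{"api": "carry_out", "payload": {"commands": [0,0,0,0,0,0,0,0,0,0,0,0,0,0,0,0,0,0,0,0,0,0,0,0,0,0,0.3,0,0,0,0,0,0.9,0,0,0,0,0,0.9,0,0,0,-0.2,0.3,0.9,0,0,0.0675,-0.4,0.6,0.6,0,0,0.0675,-0.5,0.7,0.6,0,0,0.0675], "hand": 1}}

```text
t: 13.28
eef_pos: [0.5889, -0.152, 0.2078]
tool_rot: [[0.98, -0.199, 0.002], [-0.199, -0.98, -0.001], [0.002, 0.0, -1.0]]
ft_force: [0.7, 0.2, 0.1]
width: 0.0854
grip_force: 0.0
```

Call:
{"api": "carry_out", "payload": {"commands": [-0.5,0.7,0.3,0,0,0.0675,-0.5,0.7,0,0,0,0.0675,-0.5,0.7,0,0,0,0,-0.5,0.7,0,0,0,0,-0.4,0.6,0,0,0,0,-0.3,0.4,0,0,0,0,-0.2,0.3,0,0,0,0,0,0,0,0,0,0,0,0,0,0,0,0]}}

```text
t: 14.03
eef_pos: [0.4732, 0.0123, 0.2181]
tool_rot: [[1.0, -0.0, 0.001], [-0.0, -1.0, -0.0], [0.001, 0.0, -1.0]]
ft_force: [0.5, -0.1, -0.3]
width: 0.0853
grip_force: 0.0
```

```bash
python3 st.py; python3 - <<'E'
from h import *
p,d,c=grab("wrist","w8"); m=wm(p)
for b in blobs(m["pale"],300)[:5]: print("pale",b.reshape(-1,2).mean(0).round(),*rect(c,b,.02))
g=m["S"]<70
for b in blobs(g&(m["V"]<200),300)[:6]: print("grey",b.reshape(-1,2).mean(0).round(),cv2.contourArea(b),*rect(c,b,.09))
E
```

```text
14.03 [0.4732 0.0123 0.2181] yaw -0.02 [ 0.5 -0.1 -0.3] 0.0852873916371142 [-0.14 -0.06  1.68 -0.    1.52  1.43] tilt [ 0.0012 -0.0003]
pale [246.  26.] [624.5  26.9] [94.2 72.6] 67.0
pale [460.  44.] [ 600.1 -194.1] [80.3 70.7] 60.1
pale [258. 182.] [455.4  13.2] [87.2 98.1] 3.4
grey [259. 338.] 28696.5 [324.3  15. ] [165.9 578.2] 0.0
grey [57. 42.] 4464.0 [596.6 177.9] [88.9 49.3] 90.0
grey [259. 208.] 3118.5 [451.6  11.2] [63.1 47.9] 0.0
```

View pics/w8.png

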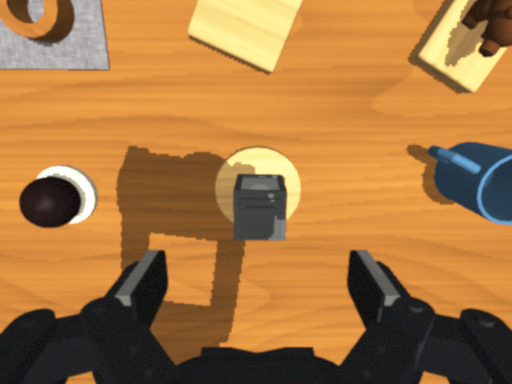

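The lantern stands square to the picture, columns 234–286, its foot edge at row 174; the ball and dish are at (55,195), and the bear stands on its plinth at the upper right.

```bash
python3 - <<'E'
from h import *
p,d,c=load("w8"); print("foot",onplane(c,[(236,175),(260,175),(283,175)],.02).round(4).tolist()); print("eave?",onplane(c,[(234,240),(285,240)],.08).round(4).tolist(),onplane(c,[(234,240),(285,240)],.1).round(4)[:,0])
pt,dt,ct=load("top0","top")
for b in blobs(masks(pt)["pad"],150)[:4]:
  for z in(.05,.08,.1): print(b.reshape(-1,2).mean(0).round(),z,*rect(ct,b,z))
cv2.imwrite("pics/lan.png",cv2.resize(p[140:250,200:320,::-1],None,fx=5,fy=5))
# triangulate roof centre by depth as check
print(d[180:245:8,260])
# circle of round plinth from w8 arc
b=[b for b in blobs(wm(p)["pale"],300) if abs(b.reshape(-1,2).mean(0)[0]-258)<10 and b.reshape(-1,2).mean(0)[1]>120][0]
q=onplane(c,b.reshape(-1,2),.02)[:,:2]; hull=cv2.convexHull((q*1000).astype(np.float32)).reshape(-1,2)
print(cv2.minEnclosingCircle((q*1000).astype(np.float32)))
E
```

```text
foot [[0.4661, 0.037, 0.02], [0.4661, 0.0098, 0.02], [0.4661, -0.0162, 0.02]]
eave? [[0.4142, 0.0361, 0.08], [0.4142, -0.0147, 0.08]] [0.4238 0.4238]
[151. 153.] 0.05 [625.2 218.5] [111.4 110.4] 89.6
[151. 153.] 0.08 [617.6 209.7] [106.9 106. ] 89.6
[151. 153.] 0.1 [612.5 203.8] [103.9 103. ] 89.6
[245. 366.] 0.05 [225.5  48.1] [73.5 91.7] 18.8
[245. 366.] 0.08 [233.9  46.1] [70.5 88. ] 18.8
[245. 366.] 0.1 [239.5  44.8] [68.6 85.6] 18.8
[257. 249.] 0.05 [441.5  12.6] [50.  49.6] 89.6
[257. 249.] 0.08 [441.2  12. ] [48.  47.6] 89.6
[257. 249.] 0.1 [441.   11.6] [46.7 46.3] 89.6
[88. 22.] 0.05 [897.7 353.8] [ 12.7 145.5] 0.1
[88. 22.] 0.08 [879.2 339.5] [ 12.2 139.6] 0.1
[88. 22.] 0.1 [866.8 330. ] [ 11.8 135.7] 0.1
[0.334045   0.3054379  0.28704816 0.282661   0.2775272  0.
 0.2820527  0.29135808 0.39875758]
((449.1560363769531, 12.398028373718262), 50.270938873291016)
```

View pics/lan.png

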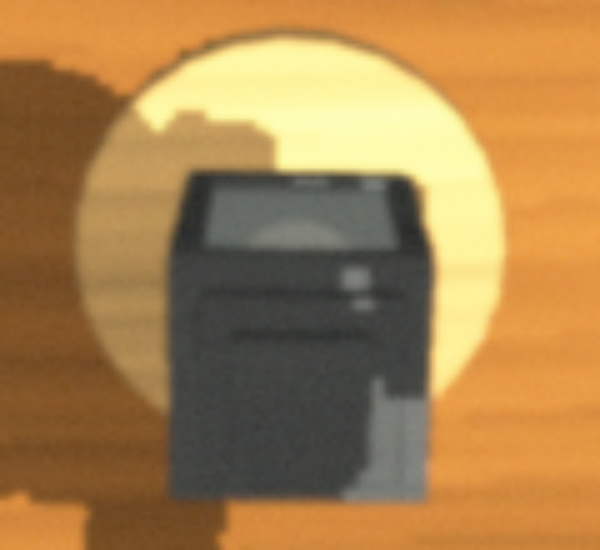

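The crop shows the lantern from above and the +x side: foot edge at crop row 175, roof columns 168–433, round plinth outline around it.

Call:
{"api": "carry_out", "payload": {"commands": [-0.4,-0.02,-0.3,0,0,0,-0.4,0,-0.6,0,0,0,0,0,-0.7,0,0,0,0,0,-0.7,0,0,0,0,0,-0.7,0,0,0,0,0,-0.6,0,0,0,0,0,-0.5,0,0,0,0,0,-0.25,0,0,0,0,0,-0.1,0,0,0,0,0,0,0,0,0]}}

```text
t: 14.92
eef_pos: [0.4412, 0.0109, 0.0391]
tool_rot: [[1.0, -0.002, -0.001], [-0.002, -1.0, 0.0], [-0.001, -0.0, -1.0]]
ft_force: [0.2, 0.1, -0.8]
width: 0.0852
grip_force: 0.0
```

Call:
{"api": "carry_out", "payload": {"commands": [0,0,0,0,0,0,0,0,0,0,0,0,0,0,0,0,0,0,0,0,0,0,0,0,0,0,0,0,0,0,0,0,0,0,0,0,0,0,0,0,0,0,0,0,0,0,0,0,0,0,0,0,0,0], "hand": 0, "grip_force": 40}}

```text
t: 15.67
eef_pos: [0.4417, 0.0112, 0.0405]
tool_rot: [[1.0, -0.001, 0.002], [-0.001, -1.0, -0.0], [0.002, 0.0, -1.0]]
ft_force: [-0.9, -0.3, 6.9]
width: 0.0496
grip_force: 42.1
```

```bash
python3 st.py
```

```text
15.67 [0.4417 0.0112 0.0405] yaw -0.06 [-0.9 -0.3  6.9] 0.049586023158806704 [-0.15  0.02  1.98 -0.    1.13  1.42] tilt [ 0.002  -0.0003]
```

Call:
{"api": "carry_out", "payload": {"commands": [0,0,0.3,0,0,0,0,0,0.6,0,0,0,0,0,0.7,0,0,0,0.3,0.03,0.4,0,0,0,0.6,0.05,0,0,0,-0.067,0.8,0.05,0,0,0,-0.067,0.8,0.05,0,0,0,-0.067,0.8,0.05,0,0,0,-0.066,0.7,0.04,0,0,0,0,0.5,0,0,0,0,0]}}

```text
t: 16.5
eef_pos: [0.6232, 0.0225, 0.1195]
tool_rot: [[0.92, -0.391, 0.001], [-0.391, -0.92, 0.0], [0.001, -0.0, -1.0]]
ft_force: [-0.7, 0.1, -0.6]
width: 0.0495
grip_force: 41.9
```

Call:
{"api": "carry_out", "payload": {"commands": [0.3,0,0,0,0,0,0.08,0,0,0,0,0,0,0,0,0,0,0,0,0,0,0,0,0]}}

```text
t: 16.83
eef_pos: [0.6357, 0.0222, 0.1195]
tool_rot: [[0.92, -0.391, -0.0], [-0.391, -0.92, 0.0], [-0.0, 0.0, -1.0]]
ft_force: [-0.7, -0.3, -1.6]
width: 0.0497
grip_force: 41.9
```

```bash
python3 st.py; python3 - <<'E'
from h import *
p,d,c=grab("wrist","w9"); m=wm(p)
for b in blobs(m["pale"],300)[:5]: print("pale",b.reshape(-1,2).mean(0).round(),*rect(c,b,.02))
E
```

```text
16.83 [0.6357 0.0222 0.1195] yaw -23.01 [-0.7 -0.3 -1.6] 0.0497155643458374 [-0.09  0.33  1.44  0.    1.37  1.89] tilt [-0.0003  0.0001]
pale [259. 170.] [650.5  16.1] [94.4 66.1] 67.0
pale [499. 100.] [ 635.  -164.7] [ 33.8 109.7] 80.7
pale [374. 366.] [425.3 -16.9] [23.9 43.6] 70.3
```

View pics/w9.png

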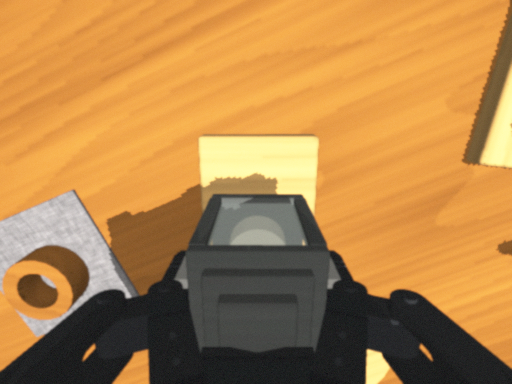

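The lantern hangs upright between the fingers (foot edge at (255,197)), parallel to the square plinth whose far edge is at row 136.

Call:
{"api": "carry_out", "payload": {"commands": [0.03,0,-0.4,0,0,0,0,0,-0.6,0,0,0,0,0,-0.5,0,0,0,0,0,-0.25,0,0,0,0,0,-0.12,0,0,0,0,0,-0.05,0,0,0,0,0,0,0,0,0,0,0,0,0,0,0]}}

```text
t: 17.55
eef_pos: [0.6379, 0.0221, 0.0438]
tool_rot: [[0.92, -0.391, 0.002], [-0.391, -0.92, -0.0], [0.002, -0.001, -1.0]]
ft_force: [0.2, 0.5, -0.8]
width: 0.0491
grip_force: 42.0
```

```bash
python3 st.py
```

```text
17.55 [0.6379 0.0221 0.0438] yaw -23.02 [ 0.2  0.5 -0.8] 0.049131406263160496 [-0.09  0.4   1.51  0.    1.23  1.89] tilt [ 0.0016 -0.0001]
```

Call:
{"api": "carry_out", "payload": {"commands": [-0.02,0,-0.04,0,0,0,0,0,-0.03,0,0,0,0,0,0,0,0,0]}}

```text
t: 17.8
eef_pos: [0.6369, 0.0221, 0.0405]
tool_rot: [[0.92, -0.391, 0.001], [-0.391, -0.92, -0.0], [0.001, -0.0, -1.0]]
ft_force: [-1.2, 0.1, 3.7]
width: 0.0495
grip_force: 42.5
```

```bash
python3 st.py
```

```text
17.8 [0.6369 0.0221 0.0405] yaw -23.01 [-1.2  0.1  3.7] 0.04952411145035913 [-0.09  0.4   1.52  0.    1.22  1.89] tilt [ 0.0011 -0.    ]
```

Call:
{"api": "carry_out", "payload": {"commands": [0,0,0,0,0,0,0,0,0,0,0,0,0,0,0,0,0,0,0,0,0,0,0,0,0,0,0.3,0,0,0,0,0,0.9,0,0,0,0,0,0.9,0,0,0,0,0.4,0.8,0,0,0,0,0.7,0,0,0,0,0,0.9,0,0,0,0], "hand": 1}}

```text
t: 18.63
eef_pos: [0.6377, 0.1016, 0.1594]
tool_rot: [[0.919, -0.393, 0.005], [-0.393, -0.919, -0.0], [0.004, -0.002, -1.0]]
ft_force: [0.7, -0.5, -1.1]
width: 0.0849
grip_force: 0.0
```

Call:
{"api": "carry_out", "payload": {"commands": [0,0.9,0,0,0,0,0,0.9,0,0,0,0,0,0.8,0,0,0,0,0,0.4,0,0,0,0,0,0.2,0,0,0,0,0,0,0,0,0,0,0,0,0,0,0,0]}}

```text
t: 19.22
eef_pos: [0.6367, 0.2293, 0.156]
tool_rot: [[0.92, -0.391, 0.0], [-0.391, -0.92, -0.0], [0.0, 0.0, -1.0]]
ft_force: [-0.3, -0.3, -0.4]
width: 0.0852
grip_force: 0.0
```

```bash
python3 st.py; python3 - <<'E'
from h import *
p,d,c=grab("wrist","w10"); m=wm(p)
k=cv2.morphologyEx((m["S"]<60).astype(np.uint8),cv2.MORPH_OPEN,np.ones((3,3)))
for b in blobs(m["S"]<60,1500)[:4]:
    print("pad?",b.reshape(-1,2).mean(0).round(),*rect(c,b,.004))
hull=np.zeros(p.shape[:2],np.uint8); b=max([b for b in blobs(m["S"]<60,1500) if b.reshape(-1,2).mean(0)[1]<240],key=cv2.contourArea); cv2.fillPoly(hull,[cv2.convexHull(b)],1)
for r in blobs((m["S"]>120)&(hull>0),300)[:2]: print("ring",cv2.fitEllipse(r),rect(c,r,.034), cv2.minEnclosingCircle((onplane(c,r.reshape(-1,2),.034)[:,:2]*1000).astype(np.float32)))
E
```

```text
19.22 [0.6367 0.2293 0.156 ] yaw -23.02 [-0.3 -0.3 -0.4] 0.08523070020593039 [ 0.23  0.39  1.28 -0.    1.46  2.2 ] tilt [ 0.0001 -0.0003]
pad? [244. 342.] [482.1 298.3] [629.7 180.8] 67.0
pad? [255. 172.] [639.2 231.7] [119.5 119.2] 89.7
pad? [484.  90.] [630.2  12.6] [56.9 67.3] 77.5
ring ((259.9931335449219, 186.22317504882812), (64.1784896850586, 66.39369201660156), 178.82196044921875) (array([636. , 227.6]), array([57.4, 61. ]), 67.0) ((636.186767578125, 227.69595336914062), 31.00033950805664)
```

View pics/w10.png

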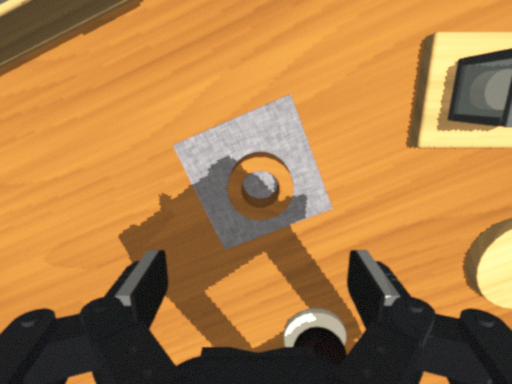

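The ring stands on the pad at (260,186); the lantern stands on the square plinth at right.

Call:
{"api": "carry_out", "payload": {"commands": [-0.02,-0.04,-0.4,0,0,0,0,0,-0.7,0,0,0,0,0,-0.8,0,0,0,0,0,-0.8,0,0,0,0,0,-0.5,0,0,0,0,0,-0.25,0,0,0,0,0,-0.12,0,0,0,0,0,0,0,0,0,0,0,0,0,0,0]}}

```text
t: 20.02
eef_pos: [0.6367, 0.2282, 0.0144]
tool_rot: [[0.92, -0.392, 0.002], [-0.392, -0.92, 0.0], [0.001, -0.001, -1.0]]
ft_force: [0.1, 0.3, 0.5]
width: 0.0854
grip_force: 0.0
```

Call:
{"api": "carry_out", "payload": {"commands": [0,0,0,0,0,0,0,0,0,0,0,0,0,0,0,0,0,0,0,0,0,0,0,0,0,0,0,0,0,0,0,0,0,0,0,0,0,0,0,0,0,0,0,0,0,0,0,0], "hand": 0, "grip_force": 25}}

```text
t: 20.68
eef_pos: [0.6365, 0.2287, 0.0146]
tool_rot: [[0.92, -0.391, 0.002], [-0.391, -0.92, 0.0], [0.002, -0.001, -1.0]]
ft_force: [-2.5, -1.3, 8.8]
width: 0.0593
grip_force: 25.4
```

```bash
python3 st.py
```

```text
20.68 [0.6365 0.2287 0.0146] yaw -23.01 [-2.5 -1.3  8.8] 0.05927822805930157 [ 0.23  0.5   1.43 -0.    1.21  2.2 ] tilt [0.0022 0.0004]
```

Call:
{"api": "carry_out", "payload": {"commands": [0,0,0.3,0,0,0,0,0,0.8,0,0,0,-0.3,-0.35,0.9,0,0,0,-0.5,-0.6,0.6,0,0,0,-0.6,-0.7,0.2,0,0,0,-0.6,-0.7,0,0,0,0,-0.6,-0.7,0,0,0,0,-0.6,-0.7,0,0,0,0,-0.6,-0.7,0,0,0,0,-0.4,-0.45,0,0,0,0]}}

```text
t: 21.52
eef_pos: [0.466, 0.031, 0.126]
tool_rot: [[0.92, -0.391, 0.001], [-0.391, -0.92, -0.0], [0.001, -0.0, -1.0]]
ft_force: [1.4, 0.5, -0.4]
width: 0.0592
grip_force: 27.4
```

Call:
{"api": "carry_out", "payload": {"commands": [-0.3,-0.35,0,0,0,0,-0.18,-0.16,0,0,0,0,0,0,0,0,0,0,0,0,0,0,0,0]}}

```text
t: 21.85
eef_pos: [0.4491, 0.0123, 0.1257]
tool_rot: [[0.92, -0.392, 0.001], [-0.392, -0.92, 0.0], [0.001, -0.001, -1.0]]
ft_force: [-0.2, 0.6, -0.6]
width: 0.0584
grip_force: 27.4
```

```bash
python3 st.py; python3 - <<'E'
from h import *
from scipy.optimize import least_squares
p,d,c=grab("wrist","w11"); m=wm(p)
for b in blobs(m["pale"],300)[:5]: print("pale",b.reshape(-1,2).mean(0).round(),*rect(c,b,.02))
pt,dt,ct=grab("top","top1"); mt=masks(pt)
for b in blobs(mt["pale"],300)[:8]: print("toppale",b.reshape(-1,2).mean(0).round(),*rect(ct,b,.02))
E
```

```text
21.85 [0.4491 0.0123 0.1257] yaw -23.06 [-0.2  0.6 -0.6] 0.05839244812426139 [-0.14 -0.05  1.87  0.    1.32  1.83] tilt [0.0015 0.0002]
pale [258. 180.] [460.2   6.9] [98.7 74.3] 65.7
pale [146.  17.] [601.1  35.7] [95.5 22.3] 66.9
toppale [427.  33.] [ 880.7 -334.2] [126.7 167.1] 8.6
toppale [372. 152.] [ 630.6 -214.1] [ 76.4 140.5] 60.9
toppale [251. 154.] [633.   23.1] [95.7 95.6] 67.1
```

View pics/w11.png

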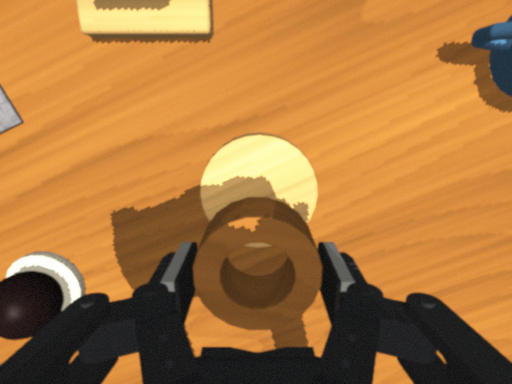

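The ring hangs level at (257,265) over the round plinth, whose far arc peaks at (259,135); the ball and dish are at lower left (40,290).

Call:
{"api": "carry_out", "payload": {"commands": [0,0,-0.4,0,0,0,0,0,-0.7,0,0,0,0,0,-0.7,0,0,0,0,0,-0.35,0,0,0,0,0,-0.12,0,0,0,0,0,-0.05,0,0,0,0,0,0,0,0,0,0,0,0,0,0,0]}}

```text
t: 22.62
eef_pos: [0.4494, 0.0123, 0.0331]
tool_rot: [[0.921, -0.391, 0.001], [-0.391, -0.921, -0.0], [0.001, -0.0, -1.0]]
ft_force: [-0.2, -0.7, -1.0]
width: 0.0589
grip_force: 27.4
```

```bash
python3 st.py
```

```text
22.62 [0.4494 0.0123 0.0331] yaw -22.99 [-0.2 -0.7 -1. ] 0.05886972563861936 [-0.14  0.05  1.97  0.    1.12  1.83] tilt [ 0.0013 -0.0001]
```

Call:
{"api": "carry_out", "payload": {"commands": [0,0,-0.04,0,0,0,0,0,-0.02,0,0,0,0,0,0,0,0,0]}}

```text
t: 22.87
eef_pos: [0.4492, 0.0121, 0.0307]
tool_rot: [[0.92, -0.391, 0.002], [-0.391, -0.92, -0.0], [0.002, -0.001, -1.0]]
ft_force: [-0.1, 0.2, 6.4]
width: 0.059
grip_force: 27.9
```

```bash
python3 st.py
```

```text
22.87 [0.4492 0.0121 0.0307] yaw -23.02 [-0.1  0.2  6.4] 0.05895691796578271 [-0.14  0.05  1.98  0.    1.11  1.83] tilt [ 0.0016 -0.    ]
```

Call:
{"api": "carry_out", "payload": {"commands": [0,0,0,0,0,0,0,0,0,0,0,0,0,0,0,0,0,0,0,0,0,0,0,0,0,0,0.3,0,0,0,0,0,0.9,0,0,0,0,0,0.9,0,0,0,0,0.4,0.8,0,0,0,0,0.7,0.4,0,0,0,0,0.8,0,0,0,0], "hand": 1}}

```text
t: 23.7
eef_pos: [0.4501, 0.0884, 0.1659]
tool_rot: [[0.92, -0.393, 0.006], [-0.393, -0.92, 0.0], [0.006, -0.002, -1.0]]
ft_force: [1.4, 0.5, 0.5]
width: 0.0854
grip_force: 0.0
```

Call:
{"api": "carry_out", "payload": {"commands": [-0.05,0.8,0,0,0,0,-0.05,0.8,0,0,0,0,-0.05,0.8,0,0,0,0,-0.05,0.6,0,0,0,0,0,0.4,0,0,0,0,0,0.3,0,0,0,0,0,0,0,0,0,0,0,0,0,0,0,0]}}

```text
t: 24.37
eef_pos: [0.4406, 0.2361, 0.1616]
tool_rot: [[0.921, -0.39, -0.0], [-0.39, -0.921, -0.0], [-0.0, 0.0, -1.0]]
ft_force: [-0.8, -1.0, -0.4]
width: 0.0855
grip_force: 0.0
```

```bash
python3 st.py; python3 - <<'E'
from h import *
p,d,c=grab("wrist","w12"); m=wm(p)
print(pix(c,[(.4365,.243,.0335)]).round())
def white(b):
    x=cv2.minEnclosingCircle((onplane(c,b.reshape(-1,2),.01)[:,:2]*1000).astype(np.float32)); return np.round(x[0],1),round(x[1],1)
for b in blobs((m["S"]<60)&(m["V"]>150),200)[:4]: print("white",b.reshape(-1,2).mean(0).round(),white(b))
for b in blobs((m["V"]<75),300)[:5]:
    if b.reshape(-1,2).mean(0)[1]<260:
        (u,v),r=cv2.minEnclosingCircle(b.astype(np.float32)); print("dark",u,v,r,cv2.contourArea(b),onplane(c,[(u,v)],.0335).round(4))
pt,dt,ct=load("top1","top")
b=[b for b in blobs(masks(pt)["dark"],300) if abs(b.reshape(-1,2).mean(0)-[137,252]).max()<15][0]
(u,v),r=cv2.minEnclosingCircle(b.astype(np.float32)); print("top",u,v,r,onplane(ct,[(u,v)],.0335))
E
```

```text
24.37 [0.4406 0.2361 0.1616] yaw -22.97 [-0.8 -1.  -0.4] 0.08551707208747442 [ 0.34  0.03  1.71 -0.    1.4   2.31] tilt [-0.0003 -0.0003]
[[253. 192.]]
white [182.  17.] (array([603.7, 231.9]), 63.0)
white [253. 167.] (array([439.7, 242.1]), 35.5)
dark 252.0 189.875 31.13313102722168 2905.0 [[0.4386 0.2429 0.0335]]
top 136.51075744628906 251.73655700683594 14.775370597839355 [[0.43687843 0.24511354 0.0335    ]]
```

View pics/w12.png

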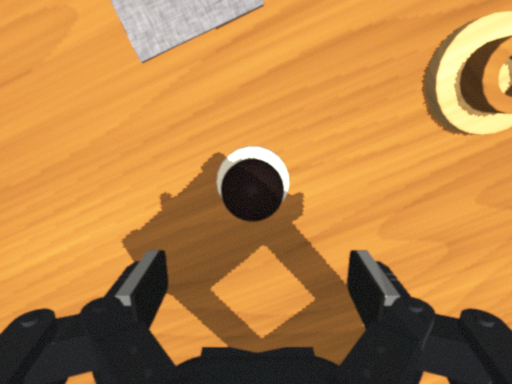

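The ball is at (252,190) in its dish, the bare ring stands centred on the round plinth at the upper right.

Call:
{"api": "carry_out", "payload": {"commands": [-0.04,0.16,-0.4,0,0,0,0,0,-0.7,0,0,0,0,0,-0.8,0,0,0,0,0,-0.8,0,0,0,0,0,-0.5,0,0,0,0,0,-0.3,0,0,0,0,0,-0.12,0,0,0,0,0,0,0,0,0,0,0,0,0,0,0]}}

```text
t: 25.17
eef_pos: [0.4395, 0.2422, 0.0177]
tool_rot: [[0.92, -0.392, 0.001], [-0.392, -0.92, 0.0], [0.001, -0.001, -1.0]]
ft_force: [0.4, -0.3, 0.5]
width: 0.0854
grip_force: 0.0
```

```bash
python3 st.py; python3 - <<'E'
from h import *
_,_,c=load("w12"); _,_,ct=load("top1","top"); print(tri(c,(252,189.9),ct,(136.5,251.7)))
E
```

```text
25.17 [0.4395 0.2422 0.0177] yaw -23.06 [ 0.4 -0.3  0.5] 0.08536041085809147 [0.35 0.18 1.87 0.   1.1  2.32] tilt [0.0007 0.0003]
[0.4376962  0.24401837 0.03333779]
```

Call:
{"api": "carry_out", "payload": {"commands": [0,0,-0.1,0,0,0,0,0,0,0,0,0,0,0,0,0,0,0]}}

```text
t: 25.42
eef_pos: [0.4392, 0.2426, 0.0134]
tool_rot: [[0.92, -0.391, 0.001], [-0.391, -0.92, 0.0], [0.001, -0.001, -1.0]]
ft_force: [-0.4, -0.1, -0.1]
width: 0.0855
grip_force: 0.0
```

Call:
{"api": "carry_out", "payload": {"commands": [0,0,0,0,0,0,0,0,0,0,0,0,0,0,0,0,0,0,0,0,0,0,0,0,0,0,0,0,0,0,0,0,0,0,0,0,0,0,0,0,0,0,0,0,0,0,0,0], "hand": 0, "grip_force": 45}}

```text
t: 26.08
eef_pos: [0.4391, 0.2423, 0.0136]
tool_rot: [[0.92, -0.391, 0.0], [-0.391, -0.92, -0.0], [0.0, 0.0, -1.0]]
ft_force: [-4.6, -5.3, 10.0]
width: 0.056
grip_force: 45.3
```

```bash
python3 st.py
```

```text
26.08 [0.4391 0.2423 0.0136] yaw -23.01 [-4.6 -5.3 10. ] 0.05596437001672753 [ 0.35  0.18  1.87 -0.    1.09  2.32] tilt [ 0.0003 -0.0004]
```

Call:
{"api": "carry_out", "payload": {"commands": [0,0,0.2,0,0,0,0,0,0.4,0,0,0,0,0,0.6,0,0,0,0,0,0.7,0,0,0,0,0,0.6,0,0,0,0,0,0.3,0,0,0,0,0,0,0,0,0]}}

```text
t: 26.67
eef_pos: [0.4401, 0.2431, 0.1281]
tool_rot: [[0.92, -0.391, 0.004], [-0.391, -0.92, 0.002], [0.003, -0.003, -1.0]]
ft_force: [0.9, -0.2, -2.3]
width: 0.0564
grip_force: 48.5
```

Call:
{"api": "carry_out", "payload": {"commands": [0,-0.3,0,0,0,0,0.02,-0.6,0,0,0,0,0.04,-0.7,0,0,0,0,0.05,-0.8,0,0,0,0,0.05,-0.8,0,0,0,0,0.05,-0.8,0,0,0,0,0.04,-0.7,0,0,0,0,0,-0.5,0,0,0,0,0,-0.3,0,0,0,0,0,0,0,0,0,0]}}

```text
t: 27.5
eef_pos: [0.4482, 0.0202, 0.1236]
tool_rot: [[0.919, -0.393, -0.002], [-0.393, -0.919, -0.0], [-0.002, 0.001, -1.0]]
ft_force: [-0.2, 1.2, -1.9]
width: 0.0562
grip_force: 48.7
```

```bash
python3 st.py; python3 - <<'E'
from h import *
p,d,c=grab("wrist","w13"); print(pix(c,[(.4492,.0121,.05)]).round())
p,d,c=grab("scene","scene1"); a=p[130:220,200:330,::-1]
print(pix(c,[(.4492,.0121,.05)]).round())
w=load("w13")[0][...,::-1]; cv2.imwrite("pics/ball.png",np.vstack([cv2.resize(w[150:384],None,fx=1.2,fy=1.2)[:,:614],cv2.resize(a,(614,290))]))
E
```

```text
27.5 [0.4482 0.0202 0.1236] yaw -23.15 [-0.2  1.2 -1.9] 0.0561515690879396 [-0.13 -0.05  1.87 -0.    1.32  1.85] tilt [-0.002  -0.0002]
[[268. 200.]]
[[266. 168.]]
```

View pics/ball.png

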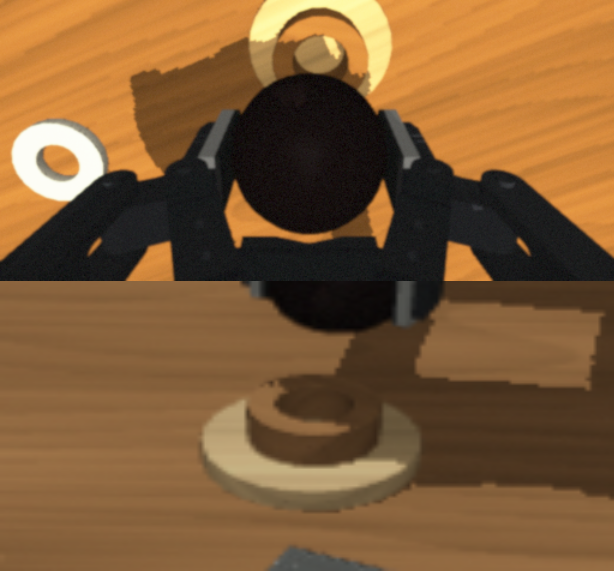

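The ball sits between the pads at (308,152); the ring stands centred on the round plinth in the scene crop at (313,420).

Call:
{"api": "carry_out", "payload": {"commands": [0.03,-0.2,0,0,0,0,0,0,-0.3,0,0,0,0,0,-0.5,0,0,0,0,0,-0.4,0,0,0,0,0,-0.25,0,0,0,0,0,-0.12,0,0,0,0,0,-0.05,0,0,0,0,0,0,0,0,0,0,0,0,0,0,0]}}

```text
t: 28.35
eef_pos: [0.4506, 0.0146, 0.0608]
tool_rot: [[0.921, -0.391, 0.001], [-0.391, -0.921, -0.0], [0.001, -0.0, -1.0]]
ft_force: [-0.1, 0.4, -2.4]
width: 0.0559
grip_force: 48.7
```

```bash
python3 st.py
```

```text
28.35 [0.4506 0.0146 0.0608] yaw -23.0 [-0.1  0.4 -2.4] 0.05592586157517511 [-0.14  0.02  1.94  0.    1.18  1.83] tilt [ 0.0009 -0.    ]
```

Call:
{"api": "carry_out", "payload": {"commands": [-0.035,-0.06,0,0,0,0,0,0,-0.08,0,0,0,0,0,-0.05,0,0,0,0,0,0,0,0,0,0,0,0,0,0,0]}}

```text
t: 28.77
eef_pos: [0.4488, 0.0121, 0.0549]
tool_rot: [[0.92, -0.391, -0.0], [-0.391, -0.92, 0.0], [-0.0, -0.0, -1.0]]
ft_force: [0.2, -0.6, -2.3]
width: 0.0562
grip_force: 48.8
```

```bash
python3 st.py
```

```text
28.77 [0.4488 0.0121 0.0549] yaw -23.02 [ 0.2 -0.6 -2.3] 0.0561731044297503 [-0.14  0.02  1.95  0.    1.17  1.83] tilt [-0.      0.0001]
```

Call:
{"api": "carry_out", "payload": {"commands": [0,0,-0.03,0,0,0,0,0,0,0,0,0,0,0,0,0,0,0]}}

```text
t: 29.02
eef_pos: [0.449, 0.0122, 0.0542]
tool_rot: [[0.92, -0.391, 0.0], [-0.391, -0.92, -0.0], [0.0, -0.0, -1.0]]
ft_force: [-3.5, 0.4, 7.2]
width: 0.056
grip_force: 49.7
```

```bash
python3 st.py
```

```text
29.02 [0.449  0.0122 0.0542] yaw -23.01 [-3.5  0.4  7.2] 0.05599600265801237 [-0.14  0.02  1.95  0.    1.17  1.83] tilt [ 0.0005 -0.0001]
```

Call:
{"api": "carry_out", "payload": {"commands": [0,0,0,0,0,0,0,0,0,0,0,0,0,0,0,0,0,0,0,0,0,0,0,0,0,0,0,0,0,0,0,0,0.3,0,0,0,0,0,0.7,0,0,0,0,0,0.9,0,0,0,0,0,0.9,0,0,0], "hand": 1}}

```text
t: 29.77
eef_pos: [0.4482, 0.0123, 0.1668]
tool_rot: [[0.92, -0.391, -0.001], [-0.391, -0.92, 0.0], [-0.001, 0.0, -1.0]]
ft_force: [1.2, -0.1, -0.8]
width: 0.0852
grip_force: 0.0
```

Call:
{"api": "carry_out", "payload": {"commands": [-0.6,0.2,0.5,0,0,0,-0.8,0.3,0.3,0,0,0,-0.8,0.3,0,0,0,0,-0.5,0.2,0,0,0,0,0,0,0,0,0,0,0,0,0,0,0,0,0,0,0,0,0,0]}}

```text
t: 30.35
eef_pos: [0.3413, 0.0521, 0.1979]
tool_rot: [[0.92, -0.391, 0.001], [-0.391, -0.92, -0.0], [0.001, -0.0, -1.0]]
ft_force: [-0.9, 0.6, -0.3]
width: 0.0855
grip_force: 0.0
```

```bash
python3 st.py; python3 - <<'E'
from h import *
s,_,cs=grab("scene","scene2"); t,_,ct=grab("top","top2")
cv2.imwrite("pics/fin.png",np.hstack([cv2.resize(s[130:300,80:430,::-1],(400,194)),cv2.resize(t[100:294,110:510,::-1],(400,194))]))
m=masks(t)
for b in blobs(m["dark"],200):
    (u,v),r=cv2.minEnclosingCircle(b.astype(np.float32)); q=onplane(ct,[(u,v)],.0735)[0]
    if .4<q[0]<.5: print("dark",u,v,r,q.round(4))
for k,z in(("pale",.02),("pad",.09),("blue",.078)):
    for b in blobs(m[k],150)[:6]: print(k,b.reshape(-1,2).mean(0).round(),*rect(ct,b,z))
E
```

```text
30.35 [0.3413 0.0521 0.1979] yaw -23.01 [-0.9  0.6 -0.3] 0.08553153724582216 [-0.07 -0.34  1.95  0.    1.53  1.9 ] tilt [ 0.0008 -0.    ]
dark 256.8571472167969 246.2857208251953 15.314495086669922 [0.4451 0.0151 0.0735]
dark 396.5 234.5 16.86722755432129 [ 0.4644 -0.2343  0.0735]
dark 374.0 241.0 14.4223051071167 [ 0.4531 -0.1939  0.0735]
pale [426.  32.] [ 880.8 -334.3] [127.9 168.7] 8.5
pale [373. 151.] [ 630.4 -214.1] [ 76.9 141.1] 61.1
pale [251. 154.] [633.1  23.1] [96.4 96.6] 66.9
pale [259. 252.] [434.   11.8] [ 76.  100.4] 7.5
pale [103.  46.] [885.9 353.6] [173.2  85. ] 90.0
pale [255. 227.] [485.2  19.1] [20.7 75.1] 9.0
pad [173. 342.] [285.1 157.6] [100.4 306.3] 5.1
pad [151. 153.] [615.  206.7] [105.4 104.5] 89.7
pad [ 87. 332.] [306.7 312. ] [ 59.6 105. ] 62.7
pad [282. 341.] [287.7 -29.2] [59.3 63.8] 89.9
pad [89. 22.] [873.  334.7] [ 12.  137.9] 0.1
pad [88. 12.] [893.3 336.6] [ 10.9 143.9] 0.1
blue [386. 233.] [ 463.5 -213.7] [ 65.8 100. ] 2.7
```

View pics/fin.png

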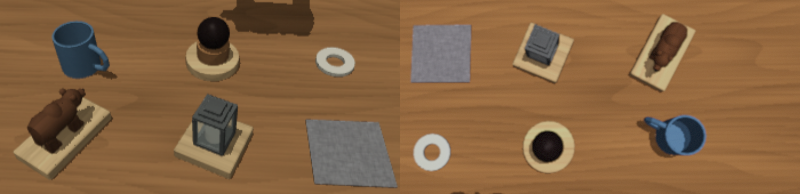

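Both halves show every piece upright in its place, the ball in the ring, and the mug unmoved. One check of the bear's and lantern's centring before handing in.

```bash
python3 - <<'E'
from h import *
t,_,c=load("top2","top"); h=cv2.cvtColor(t,cv2.COLOR_RGB2HSV).astype(int); H,S,V=h[...,0],h[...,1],h[...,2]
def m(mask,roi):
    k=np.zeros(mask.shape,bool); k[roi[1]:roi[3],roi[0]:roi[2]]=1; return blobs(mask&k,100)[0]
b=m(((H<=12)|(H>170))&(S>90)&(V<150),(335,110,410,195)); print("bear",rect(c,b,.055))
l=m((S<60)&(V<170),(225,115,285,190)); print("lantern",[rect(c,l,z) for z in(.06,.09)])
E
```

```text
bear (array([ 631.7, -212.7]), array([ 39. , 102.3]), 59.4)
lantern [(array([636.9,  24. ]), array([56.6, 63.5]), 66.8), (array([628.7,  23. ]), array([54.3, 60.9]), 66.8)]
```

Call:
{"api": "carry_out", "payload": {"commands": [0.4,-0.4,0.3,0,0,0,0.6,-0.6,0.3,0,0,0,0.65,-0.65,0,0,0,0,0.65,-0.65,0,0,0,0,0.65,-0.65,0,0,0,0,0.65,-0.65,0,0,0,0,0.65,-0.65,0,0,0,0,0.65,-0.65,0,0,0,0,0.65,-0.65,0,0,0,0,0.5,-0.5,0,0,0,0]}}

```text
t: 31.28
eef_pos: [0.5846, -0.1926, 0.2201]
tool_rot: [[0.92, -0.392, -0.001], [-0.392, -0.92, 0.001], [-0.002, 0.0, -1.0]]
ft_force: [1.0, -0.0, 0.1]
width: 0.0853
grip_force: 0.0
```

Call:
{"api": "carry_out", "payload": {"commands": [0.1,-0.2,0,0,0,-0.07,0,0,0,0,0,0,0,0,0,0,0,0]}}

```text
t: 31.53
eef_pos: [0.5869, -0.1984, 0.2204]
tool_rot: [[0.875, -0.484, -0.002], [-0.484, -0.875, 0.001], [-0.002, -0.0, -1.0]]
ft_force: [-0.5, 0.3, 0.4]
width: 0.0852
grip_force: 0.0
```

```bash
python3 st.py; python3 - <<'E'
from h import *
t,_,c=grab("wrist","w14"); m=wm(t); H,S,V=m["H"],m["S"],m["V"]
print(c["position"])
b=blobs(m["pale"],1000)
for x in b[:3]: print("pale",x.reshape(-1,2).mean(0).round(),*rect(c,x,.02))
cv2.imwrite("pics/w14s.png",t[:260,:,::-1])
print(pix(c,[(.633,-.2155,.02)]))
E
```

```text
31.53 [ 0.5869 -0.1984  0.2204] yaw -28.97 [-0.5  0.3  0.4] 0.08519791243355537 [-0.45  0.25  1.34  0.    1.55  1.63] tilt [-0.0018  0.0011]
[ 0.65411248 -0.23490563  0.36371015]
pale [251. 119.] [ 633.2 -216. ] [ 74.6 139.3] 60.9
pale [ 84. 210.] [635.8  18.1] [102.   96.5] 67.1
pale [186. 320.] [449.7 -13.6] [100.7  63. ] 0.7
[[251.17289123 123.48064301]]
```

View pics/w14s.png

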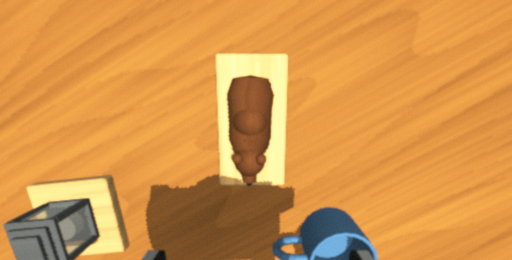

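The bear lies straight along the plinth (218–287 wide), tail edge at (250,76) and nose at (249,185).

```bash
python3 - <<'E'
from h import *
_,_,c=load("w14"); a=np.array([.8746,-.4848]); o=np.array([.633,-.2155])
for z in(.045,.055,.065): print(z,((onplane(c,[(250,76),(249,185),(228,100),(272,100)],z)[:,:2]-o)@a).round(4),((onplane(c,[(250,76),(249,185),(228,110),(272,110)],z)[:,:2]-o)@[.4848,.8746]).round(4))
E
```

```text
0.045 [ 0.0467 -0.0622  0.0246  0.0246] [ 0.0004  0.0022  0.0224 -0.0212]
0.055 [ 0.0461 -0.0594  0.0247  0.0247] [ 0.0002  0.0019  0.0215 -0.0208]
0.065 [ 0.0455 -0.0565  0.0248  0.0248] [-0.      0.0016  0.0206 -0.0203]
```

Tail at +46 mm and nose at about −58 mm: the bear's point lies on the plinth's centre within about 1 mm.

```bash
python3 -c "
from plant import order
print(order.finish_job())"
```

```text
the job is handed in; nothing more can be done
None
```

The job is handed in: the bear, lantern and ring stand are upright on their own plinths, the ball rests in the ring, and the mug has not moved. Robot time used was about 32 s.

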